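# Draw an air cylinder's rod half out on its saddle and hold it

## Task

The eyelet press's little air cylinder is due for greasing: lift it off the bench mat, lay its barrel down in both V notches of the blue saddle in the tray, with the rod pointing left towards the mat so that no grease gets on the straps, and let go of it. Then take the clevis on the end of its piston rod, draw the rod out about 30 mm (half its stroke) against the return spring, straight along the barrel so that the cylinder neither binds nor climbs out of the notches and the rod never runs out to its end stop, and keep holding it there: finish while gripping the clevis, so that I can grease the bare rod. Leave the pot, brush, tin and pliers where they are.

Things in the scene. Friction and masses are not known exactly. Their poses are not given: they have to be found in the camera images.
- air_cylinder: Loose spring-return air cylinder, 0.5 kg, level on the mat. Bright round barrel, 32 mm thick, along x, between two black end caps 48 x 48 x 16 mm (inner faces 42, outer 58 mm from the middle). Rod leaves the +x cap by a 6 mm gland; a 14 mm high air fitting tops the -x cap. Origin under the barrel's middle, level with the caps' underside; z up. Balances 15 mm from the middle, towards the rod.
- barrel_middle (a point): The middle of the cylinder's barrel, on its axis, 24 mm above the cylinder's origin; x points along the barrel towards the rod.
- clevis: Steel clevis (fork end) on the piston rod: a block 30 mm long (along the rod), 20 mm wide, 20 mm high, best gripped across its width from above. Origin: its centre, on the barrel's axis, 98 mm from the barrel's middle when the rod is home; x outward along the rod. Between cap and block, 24 mm of gland, 12 mm thick rod and lock nut show when home.
- piston_rod (a joint): How far the piston rod is drawn out, in m: 0 = home (as at the start), 0.06 = end stop. A return spring pulls it home: 3 N at first, 7.5 N at 30 mm, 12 N at 60 mm, plus about 1 N of seal friction. It springs home if let go.
- saddle: Heavy blue saddle, fixed in the tray: base 100 x 70 x 12 mm, two upright plates 8 mm thick, each with a 90 degree V notch on top; V arms 82 mm wide, tips 145 mm up. Barrel lies along x. Plates' outer faces 72 mm apart, inner 56 mm: they fit between the end caps with 6 mm play either way, and the rod-side cap bears on its plate when the rod is drawn. Origin: centre of the base's underside, z up.
- saddle_seat (a point): The point midway between the two V notches, 136 mm above the saddle's origin, where the middle of the barrel's axis lies when the cylinder is seated; x runs along the notches and points to the mat's side, the way the rod is to point.
- red_tray: Fixed cardboard tray in which the saddle stands, 440 x 385 mm, walls 96 mm high; origin at the middle of its underside, its y axis along the two side walls and x across. A row of clipped straps fills its far right part up to about 130 mm above the table.
- bench_mat: Grey mat, 300 x 145 x 3 mm, fixed on the table along the tray's left side; the cylinder lies on it. Origin under its centre, x along its length.
- grease_pot: Open cream pot, 70 mm across and 66 mm high, in the tray; leave alone.
- grease_brush: Wooden glue brush, 141 x 18 x 12 mm, lying in the tray; leave alone.
- yellow_tin: Round tin with yellow lid, 65 mm across, 31 mm high, in the tray beside the pot; leave alone.
- pliers: Pliers with red grips, 151 x 60 x 12 mm, on the table beyond the mat; leave alone.

How it is judged:
By the outcome, as a careful person would: the job done as asked, in the order asked, and still so for the second after the job is handed in, while the arm keeps its last pose, push and grip.
It also fails if it takes over 58 s, if anything falls off the work surface, if the arm or the gripper's body presses on something with over 40 N, if the wrist force passes 120 N, or if a joint passes its speed limit or range.

## Robot

A 6-joint arm with a two-finger parallel gripper is mounted at the origin on a cart in front of the work surface, level with it; the furniture and walls round the work are solid. World frame = base frame: x ahead of the robot, y to its left, z up, the work surface at z = 0. Lengths are in mm, angles in rad, forces in N, time in s.
With the tool pointing down it reaches from about 425 to 950 mm from the base axis. Payload 3.5 kg.
Tool frame: the origin (TCP) lies on the centre line of the jaws, within the pads' length; the fingertips stand 22 mm ahead of it and the grasp point (between the pads) lies 3 mm ahead of it; z points along the fingers, y is the line along which they close (so a half turn about z gives the same grasp; the last joint's range is limited). The gripper opens to 85 mm and grips with 20 to 120 N. Pads are 22 mm wide; open, the fingers measure 114 mm over their backs; the gripper's body (76 mm by 85 mm) begins 54 mm behind the grasp point. The pads swing forward as they close: fully open they stand 13 mm farther back than shut.
Start: joints at [-1.393, 0.286, 1.577, -0, 1.279, -0.15], TCP at [217.347, -639.036, 253.325] pointing down, gripper open.
Joint ranges: [-2.77, 2.77], [-0.9, 2.22], [0.21, 2.48], [-1.53, 4.67], [0.24, 2.81], [-2.84, 2.84]. Speed limits (rad/s): [2.79, 2.79, 3.14, 3.14, 3.14, 3.14].

## Interface

Orientations are given as a unit quaternion [w, x, y, z].
In Python, from workcell import bot gives the robot as it stands.
- The arm moves only by the tool arm_command, never from a script. Its argument "rows" is a list of rows, each an object of numbers: "jaw": the opening, from 0 (shut) to 1 (fully open); "x", "y", "z": the shift along the world's x, y, z in m; "rx", "ry", "rz": the turn, a rotation vector about the world's x, y, z in degrees. A call has 1 to 12 rows; each row shifts and turns the commanded pose from where the row before left it; what a row does not reach is not made up. A row lasts 1/12 s, in which the tool goes at most 41.7 mm and 7.16 degrees, less where a joint would pass 70% of its speed; a pose out of reach is approached as far as the arm can. A call with a gripper value outside its range is refused whole. The fingers move at their own pace and stop on an object; "newtons" is the grip in N (left out, the last holds). Time passes only in rows, so rows that do not move let the fingers close. It gives the time, the measured TCP pose, the force, the opening and the grip force at its end, in the units of the state.
- bot.sense(): the state, without advancing time (a new reading comes with each control period).
- bot.grab_frame(name): name is "scene" or "top"; returns (picture, depth): 420x560x3 uint8, red, green, blue; 420x560 float32, mm along the optical axis (not along the pixel's ray), 0 where there is no reading.
- bot.camera_info(name): a dict with "camera_matrix" (3x3 intrinsics, pixels), "k1" (the pictures are not rectified: a ray, as slopes to the right and down, at radius r is drawn at 1 + k1 r^2 times it, then the intrinsics apply), "rvec" (rotation vector, rad) and "tvec" (3), from world to camera coordinates, as OpenCV has them. Camera axes: x right, y down, z forward; pixel columns grow to the right and rows downward; lengths in mm; the calibration is good to about 2 mm. A picture is of the moment at which its call begins. camera_info takes no time and is no camera call.
- bot.finish_job(): hands the job in; it is judged then, once.
Trained networks look in the newest picture that a camera, given by its name, has taken for a name from the list of things; names that differ only in an ending like _2 or _b are one class to them, and where a whole thing is asked for, a point or a joint stands for the part that bears it (a point fixed in the world has none). Each returns a list of dicts, best first, with "confidence" (0 to 1); they miss things now and then, are a little off and sometimes report something else, mostly with a low value. They report only what shows in the picture. A call takes as long as a camera call.
- bot.trace(camera, query): "pixels" (420x560 bool, what is visible of it) and "xy" ([column, row] in pixels, amid what is visible of it).
- bot.landmark_of(camera, query): "xy" ([column, row] in pixels: a listed point, or the origin of a listed thing).
The state is a dict: "clock": time; "q": joint angles; "joint_velocities": joint speeds; "joint_efforts": joint torques, N m; "position": TCP position; "ee_rot": TCP orientation; "ft_force": force on the tool from outside, world axes, zero at the start; "ft_torque": the same for the moment, N m; "grip_width": opening from 0.0 (shut) to 1.0 (fully open); "finger_force": force on a finger pad.
Only numpy, scipy, OpenCV 4.12 (cv2) and the standard library are available. Lean on these libraries where they do the work, as an engineer would, in place of code of your own. Each camera call takes 0.05 s, during which the arm holds its last target. There are 200 camera calls.

## Working session

There is one attempt and no reset: what is moved stays moved. The work goes in short steps, Python scripts to look and compute and a tool call to move; the robot and the scene stay as the last step left them, time stands still between calls to the robot, and variables do not carry over. Pictures are saved under pics/ and viewed, at most 11 in all, crops included, and the job is handed in when it is done.

Besides the shell and the picture viewer there is one more tool, called by a JSON object that holds its "op" and its "data". arm_command: Moves the arm, as the interface text tells. Its arguments: {"type":"object","properties":{"rows":{"type":"array","items":{"type":"object","properties":{"jaw":{"type":"number"},"x":{"type":"number"},"y":{"type":"number"},"z":{"type":"number"},"rx":{"type":"number"},"ry":{"type":"number"},"rz":{"type":"number"}}}},"newtons":{"type":"number"}},"required":["rows"]}

```bash
mkdir -p pics
cat > h.py <<'E'
import numpy as np, cv2
from workcell import bot
def cam(n):
    c=bot.camera_info(n); K=np.array(c["camera_matrix"],float); R=cv2.Rodrigues(np.array(c["rvec"],float))[0]; t=np.array(c["tvec"],float).ravel()
    return K,np.array([c["k1"],0,0,0,0],float),R,t
def cloud(n,pix,depth):
    "pix Nx2 (col,row), depth N -> world"
    K,d,R,t=cam(n); u=cv2.undistortPoints(np.array(pix,float).reshape(-1,1,2),K,d).reshape(-1,2)
    P=np.c_[u,np.ones(len(u))]*np.array(depth,float).reshape(-1,1)
    return (P-t)@R
def at_z(n,xy,z):
    K,d,R,t=cam(n); u=cv2.undistortPoints(np.array(xy,float).reshape(-1,1,2),K,d).reshape(2)
    r=R.T@np.r_[u,1]; c=-R.T@t
    return c+r*(z-c[2])/r[2]
def maskcloud(n,m,D):
    m=cv2.erode(m.astype(np.uint8),np.ones((3,3)))>0
    r,c=np.nonzero(m&(D>0)); return cloud(n,np.c_[c,r],D[r,c])
def proj(n,P):
    K,d,R,t=cam(n); return cv2.projectPoints(np.array(P,float).reshape(-1,3),cv2.Rodrigues(R)[0],t,K,d)[0].reshape(-1,2)
E
python3 - <<'E'
from h import *
s=bot.sense(); print(s)
for n in("scene","top"):
    I,D=bot.grab_frame(n); cv2.imwrite(f"pics/{n}0.png",I[:,:,::-1]); 
    K,d,R,t=cam(n); print(n,"cam at",-R.T@t)
    for q in("air_cylinder","barrel_middle","clevis","saddle","saddle_seat","bench_mat","red_tray","pliers","grease_pot","yellow_tin","grease_brush"):
        L=bot.landmark_of(n,q)[:2]
        print(q,[(np.round(l["xy"]),round(l["confidence"],2)) for l in L],end=' ')
        if q in("air_cylinder","clevis","saddle","grease_pot","pliers"):
            T=bot.trace(n,q)
            if T:
                P=maskcloud(n,T[0]["pixels"],D); print(round(T[0]["confidence"],2),len(P), np.round(np.percentile(P,[2,50,98],axis=0)).tolist() if len(P) else '',end='')
        print()
E
```

```text
{'clock': 0.0, 'q': array([-1.39294188e+00,  2.87197854e-01,  1.57819742e+00, -8.61001406e-06,
        1.27861688e+00, -1.50029099e-01]), 'joint_velocities': array([-0.00029365,  0.00134108,  0.00179324,  0.00106303,  0.00062635,
       -0.00047488]), 'joint_efforts': array([ 7.06992741e-04, -4.05976439e+01, -2.92623031e+01, -5.22754772e-05,
        5.81347893e-03, -3.92203731e-06]), 'position': array([ 217.27411124, -638.42247699,  251.91460943]), 'ee_rot': array([-1.20957647e-03,  9.86590694e-01,  1.63209495e-01, -2.09509801e-05]), 'ft_force': array([ 0.06402768,  0.30156111, -1.1419567 ]), 'ft_torque': array([-0.00466147, -0.00159268,  0.02240186]), 'finger_force': 0.0, 'grip_width': 0.9983772228795841}
scene cam at [205.02397705 762.78097805 816.03588579]
air_cylinder [(array([319., 294.]), 0.67)] 0.88 1785 [[354.0, 291.0, 19.0], [417.0, 341.0, 39.0], [491.0, 396.0, 57.0]]
barrel_middle [(array([319., 288.]), 0.79)] 
clevis [(array([264., 287.]), 0.81)] 0.72 1442 [[544.0, 201.0, 10.0], [579.0, 223.0, 90.0], [616.0, 283.0, 141.0]]
saddle [(array([263., 216.]), 0.74)] 0.87 1442 [[5
[... 697 characters left out ...]
1.0, 64.0]]
barrel_middle [(array([244., 282.]), 0.74), (array([284., 208.]), 0.23)] 
clevis [(array([223., 249.]), 0.43)] 
saddle [(array([285., 210.]), 0.83), (array([190., 183.]), 0.39)] 0.23 74 [[642.0, 234.0, 6.0], [665.0, 305.0, 11.0], [707.0, 343.0, 15.0]]
saddle_seat [(array([286., 195.]), 0.68)] 
bench_mat [(array([237., 266.]), 0.87)] 
red_tray [(array([333., 287.]), 0.23)] 
pliers [(array([186., 183.]), 0.94)] 0.78 328 [[590.0, 423.0, 6.0], [650.0, 472.0, 12.0], [688.0, 535.0, 16.0]]
grease_pot [(array([332., 286.]), 0.89)] 0.56 759 [[380.0, 108.0, 27.0], [410.0, 138.0, 32.0], [440.0, 170.0, 70.0]]
yellow_tin [(array([369., 262.]), 0.84)] 
grease_brush [(array([266., 169.]), 0.8)]
```

View pics/scene0.png

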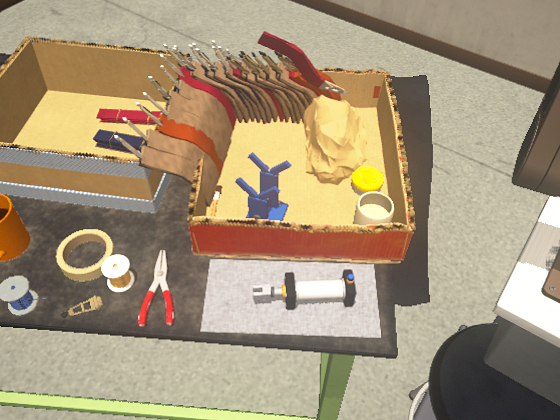

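View pics/top0.png

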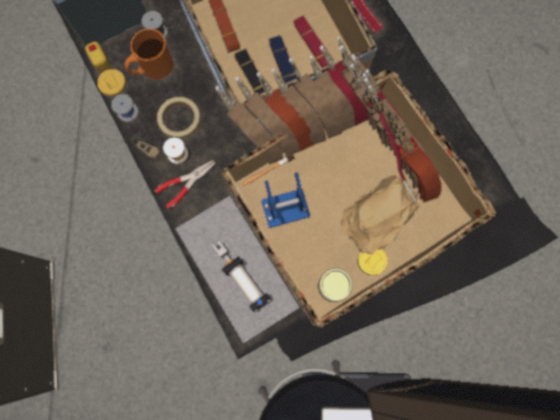

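Run:
```python
from h import *
for n in("scene","top"):
    I,D=bot.grab_frame(n)
    bm=[l for l in bot.landmark_of(n,"barrel_middle")][0]["xy"]; cl=bot.landmark_of(n,"clevis")[0]["xy"]; ss=bot.landmark_of(n,"saddle_seat")[0]["xy"]; mt=bot.landmark_of(n,"bench_mat")[0]["xy"]
    print(n,"bm",at_z(n,bm,27).round(),"clev",at_z(n,cl,27).round(),"seat",at_z(n,ss,136+4).round(),"sadorig",at_z(n,bot.landmark_of(n,"saddle")[0]["xy"],4).round(),"mat",at_z(n,mt,0).round())
    P=maskcloud(n,bot.trace(n,"air_cylinder")[0]["pixels"],D); Q=P[P[:,2]>30]; 
    c=Q[:,:2].mean(0); w,v=np.linalg.eigh(np.cov((Q[:,:2]-c).T)); print("axis",v[:,1],np.degrees(np.arctan2(v[1,1],v[0,1])),c, "ext",np.percentile((Q[:,:2]-c)@v[:,1],[1,99]))
    # saddle: points high
    r,c=np.nonzero(D>0); A=cloud(n,np.c_[c,r],D[r,c]); col=I[r,c].astype(int)
    b=(col[:,2]>col[:,0]+40)&(A[:,2]>60)&(A[:,2]<155)&(A[:,0]>500)&(A[:,0]<660)&(A[:,1]>150)&(A[:,1]<300)
    S=A[b]; print(len(S)); 
    h=S[S[:,2]>115]; print(np.percentile(h,[2,25,50,75,98],axis=0).round())
    if len(h)>20:
        crit=(np.ones(3))
        _,lab,cen=cv2.kmeans(h.astype(np.float32),4,None,(3,50,.1),5,cv2.KMEANS_PP_CENTERS); print(cen.round(),np.bincount(lab.ravel()))
```

```text
scene bm [409. 324.  27.] clev [485. 380.  27.] seat [582. 246. 140.] sadorig [586. 236.   4.] mat [455. 348.   0.]
axis [-0.79553461 -0.60590815] -142.70578017460232 [415.05479111 338.78740638] ext [-94.25243042  67.42309906]
295
[[540. 203. 116.]
 [562. 218. 124.]
 [587. 265. 134.]
 [603. 278. 140.]
 [623. 286. 144.]]
[[553. 268. 133.]
 [612. 220. 131.]
 [570. 207. 134.]
 [594. 281. 131.]] [57 59 36 71]
top bm [409. 330.  27.] clev [489. 387.  27.] seat [580. 240. 140.] sadorig [586. 257.   4.] mat [449. 359.   0.]
axis [-0.77944979 -0.62646471] -141.21022614875767 [419.33237765 337.35828465] ext [-94.50647335  69.84155827]
228
[[540. 206. 116.]
 [560. 214. 123.]
 [576. 263. 133.]
 [595. 274. 140.]
 [622. 284. 147.]]
[[604. 219. 126.]
 [570. 210. 137.]
 [585. 279. 127.]
 [550. 269. 138.]] [49 46 49 48]
```

Scene view: the cylinder lies on the mat, barrel at about (319,288), with the clevis at (264,291). The blue saddle is at (265,190), with the straps behind it. The top view agrees: barrel (244,282), saddle (286,205). The rod points at about 38° in the world. The notches point at about 107° towards the mat.

Run:
```python
from h import *
n="top"; I,D=bot.grab_frame(n); I2,D2=bot.grab_frame("scene")
def full(n,D):
    r,c=np.nonzero(D>0); return cloud(n,np.c_[c,r],D[r,c])
A=full(n,D);B=full("scene",D2)
for nm,P in(("top",A),("scene",B)):
    for x0 in range(200,900,100):
        print(nm,x0,[ (int(np.percentile(q,99.5)) if len(q:=P[(P[:,0]>=x0)&(P[:,0]<x0+100)&(P[:,1]>=y)&(P[:,1]<y+100)][:,2])>3 else None) for y in range(-700,500,100)])
    f=lambda x,y:np.median(P[np.hypot(P[:,0]-x,P[:,1]-y)<12][:,2]).round(1)
    print("mat",f(450,300),"floor",f(520,220),f(510,170),"table",f(560,420))
    Q=P[(np.hypot(P[:,0]-580,P[:,1]-244)<60)&(P[:,2]>140)]; print("tips",len(Q),np.percentile(Q[:,2],[50,90,98]).round())
```

```text
top 200 [-706, -707, -707, -706, -707, -708, 631, 573, 252, 9, 6, -707]
top 300 [-708, -707, -707, -705, -707, 4, 11, 106, 106, 101, 62, 7]
top 400 [-708, -706, -706, -5, -6, 96, 103, 112, 68, 104, 54, 36]
top 500 [-707, -705, -716, 0, 5, 105, 167, 173, 123, 144, 108, 10]
top 600 [-712, None, None, 0, 6, 103, 183, 281, 11, 145, 107, 52]
top 700 [-706, None, None, None, 5, 102, 163, 276, 145, 202, 225, 54]
top 800 [-706, -710, None, None, None, 6, 105, 227, 227, 227, 225, 144]
mat 4.5 floor 5.4 4.8 table 4.1
tips 88 [143. 146. 148.]
scene 200 [-709, -708, -710, -710, -710, -711, 347, 361, 8, 6, 3, None]
scene 300 [-708, -709, -709, -708, -714, 3, 7, 103, 104, 97, 50, 3]
scene 400 [-710, -709, None, -6, -8, 98, 101, 112, 66, 100, 51, 25]
scene 500 [None, None, None, -2, 0, 103, 169, 171, 112, 141, 104, 8]
scene 600 [None, None, None, None, None, 101, 156, 278, 7, 142, 103, 49]
scene 700 [None, None, None, None, None, None, 167, 268, 144, 203, 219, 51]
scene 800 [None, None, None, None, None, None, None, 228, 224, 227, 143, 140]
mat 1.6 floor -722.0 2.3 table 2.2
tips 77 [142. 144. 145.]
```

{"op": "arm_command", "data": {"rows": [{"z": 0.04,"x": 0.01},{"z": 0.04,"x": 0.01},{"z": 0.03,"x": 0.02,"y": 0.02},{"x": 0.03,"y": 0.028},{"x": 0.03,"y": 0.028},{"x": 0.03,"y": 0.028},{"x": 0.03,"y": 0.028},{"x": 0.03,"y": 0.028},{"x": 0.03,"y": 0.028},{"x": 0.03,"y": 0.028},{"x": 0.03,"y": 0.028},{"x": 0.03,"y": 0.028}]}}

```text
invalid input at $.rows[0]: expected keys jaw, x, y, z, rx, ry, rz
```

{"op": "arm_command", "data": {"rows": [{"jaw": 1,"x": 0.01,"y": 0,"z": 0.04,"rx": 0,"ry": 0,"rz": 0},{"jaw": 1,"x": 0.01,"y": 0.01,"z": 0.035,"rx": 0,"ry": 0,"rz": 0},{"jaw": 1,"x": 0.02,"y": 0.02,"z": 0.025,"rx": 0,"ry": 0,"rz": 0},{"jaw": 1,"x": 0.028,"y": 0.03,"z": 0,"rx": 0,"ry": 0,"rz": 2.5},{"jaw": 1,"x": 0.028,"y": 0.03,"z": 0,"rx": 0,"ry": 0,"rz": 2.5},{"jaw": 1,"x": 0.028,"y": 0.03,"z": 0,"rx": 0,"ry": 0,"rz": 2.5},{"jaw": 1,"x": 0.028,"y": 0.03,"z": 0,"rx": 0,"ry": 0,"rz": 2.5},{"jaw": 1,"x": 0.028,"y": 0.03,"z": 0,"rx": 0,"ry": 0,"rz": 2.5},{"jaw": 1,"x": 0.028,"y": 0.03,"z": 0,"rx": 0,"ry": 0,"rz": 2.5},{"jaw": 1,"x": 0.028,"y": 0.03,"z": 0,"rx": 0,"ry": 0,"rz": 2.5},{"jaw": 1,"x": 0.028,"y": 0.03,"z": 0,"rx": 0,"ry": 0,"rz": 2.5},{"jaw": 1,"x": 0.018,"y": 0.036,"z": 0,"rx": 0,"ry": 0,"rz": 0}]}}

```text
clock: 3.5
position: [501.0, -331.7, 353.2]
ee_rot: [0.0, 0.943, 0.333, 0.0]
ft_force: [-0.0, 0.6, -0.3]
grip_width: 1.002
finger_force: 0.0
```

{"op": "arm_command", "data": {"rows": [{"jaw": 1,"x": 0.015,"y": 0.038,"z": 0,"rx": 0,"ry": 0,"rz": 0},{"jaw": 1,"x": 0.015,"y": 0.038,"z": 0,"rx": 0,"ry": 0,"rz": 0},{"jaw": 1,"x": 0.015,"y": 0.038,"z": 0,"rx": 0,"ry": 0,"rz": 0},{"jaw": 1,"x": 0.01,"y": 0.04,"z": 0,"rx": 0,"ry": 0,"rz": 0},{"jaw": 1,"x": 0.0,"y": 0.04,"z": 0,"rx": 0,"ry": 0,"rz": 0},{"jaw": 1,"x": 0.0,"y": 0.04,"z": 0,"rx": 0,"ry": 0,"rz": 0},{"jaw": 1,"x": 0.0,"y": 0.04,"z": 0,"rx": 0,"ry": 0,"rz": 0},{"jaw": 1,"x": 0.0,"y": 0.04,"z": 0,"rx": 0,"ry": 0,"rz": 0},{"jaw": 1,"x": 0.0,"y": 0.04,"z": 0,"rx": 0,"ry": 0,"rz": 0},{"jaw": 1,"x": 0.0,"y": 0.04,"z": 0,"rx": 0,"ry": 0,"rz": 0},{"jaw": 1,"x": -0.005,"y": 0.04,"z": 0,"rx": 0,"ry": 0,"rz": 0},{"jaw": 1,"x": -0.01,"y": 0.04,"z": 0,"rx": 0,"ry": 0,"rz": 0}]}}

```text
clock: 4.5
position: [539.2, 142.8, 353.4]
ee_rot: [0.0, 0.943, 0.332, 0.0]
ft_force: [0.2, -0.6, -1.0]
grip_width: 0.999
finger_force: 0.0
```

{"op": "arm_command", "data": {"rows": [{"jaw": 1,"x": -0.02,"y": 0.031,"z": -0.01,"rx": 0,"ry": 0,"rz": 0},{"jaw": 1,"x": -0.02,"y": 0.031,"z": -0.01,"rx": 0,"ry": 0,"rz": 0},{"jaw": 1,"x": -0.02,"y": 0.031,"z": -0.015,"rx": 0,"ry": 0,"rz": 0},{"jaw": 1,"x": -0.02,"y": 0.031,"z": -0.018,"rx": 0,"ry": 0,"rz": 0},{"jaw": 1,"x": -0.02,"y": 0.031,"z": -0.018,"rx": 0,"ry": 0,"rz": 0},{"jaw": 1,"x": -0.02,"y": 0.03,"z": -0.018,"rx": 0,"ry": 0,"rz": 0},{"jaw": 1,"x": -0.004,"y": 0.004,"z": -0.03,"rx": 0,"ry": 0,"rz": 0},{"jaw": 1,"x": 0,"y": 0,"z": -0.034,"rx": 0,"ry": 0,"rz": 0},{"jaw": 1,"x": 0,"y": 0,"z": -0.02,"rx": 0,"ry": 0,"rz": 0}]}}

```text
clock: 5.25
position: [413.1, 330.2, 177.1]
ee_rot: [0.0, 0.943, 0.333, -0.002]
ft_force: [-0.4, -0.7, -0.8]
grip_width: 1.002
finger_force: 0.0
```

Run:
```python
from h import *
s=bot.sense(); print(s["position"].round(1),s["q"].round(2),s["ft_force"].round(1))
p=s["position"]
for n in("scene","top"):
    I,D=bot.grab_frame(n)
    bm=bot.landmark_of(n,"barrel_middle"); cl=bot.landmark_of(n,"clevis")
    for k,L in(("bm",bm),("cl",cl)): print(n,k,[(at_z(n,l["xy"],27).round(),round(l["confidence"],2)) for l in L[:2]])
    if n=="scene":
        u=proj(n,[[p[0],p[1],27]])[0].astype(int); cv2.circle(I,tuple(int(i) for i in u),2,(255,0,0),-1)
        cv2.imwrite("pics/s1.png",cv2.resize(I[150:350,180:420],None,fx=3,fy=3)[:,:,::-1])
```

```text
[413.1 330.2 177.1] [ 0.48  0.04  2.   -0.    1.1   1.37] [-0.4 -0.7 -0.8]
scene bm [(array([405., 322.,  27.]), 0.76)]
scene cl [(array([487., 380.,  27.]), 0.69), (array([435., 360.,  27.]), 0.18)]
top bm [(array([407., 328.,  27.]), 0.49)]
top cl [(array([640., 468.,  27.]), 0.49)]
```

View pics/s1.png

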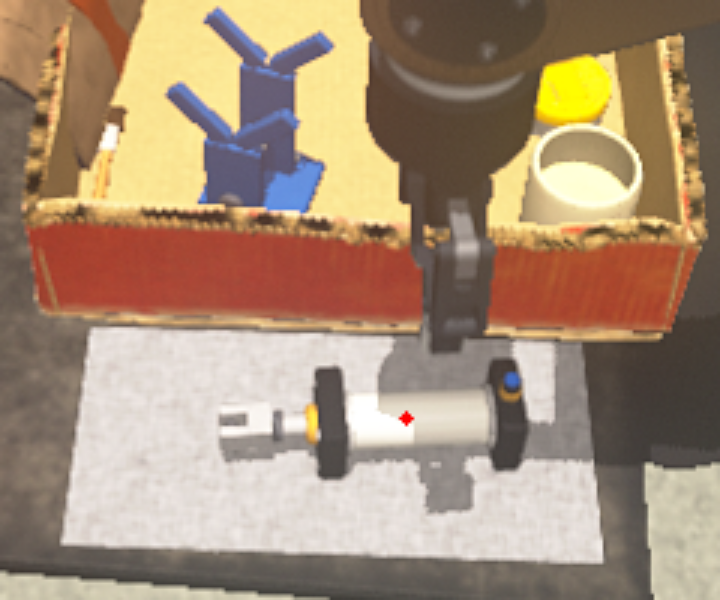

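The dot marks the TCP and sits on the barrel axis, about 6 mm rodward of the middle at crop (406,418). That is a good place to grip. I'm descending with the jaws partly closed to clear the tray wall.

{"op": "arm_command", "data": {"rows": [{"jaw": 0.65,"x": 0.001,"y": 0.001,"z": -0.03,"rx": 0,"ry": 0,"rz": 0},{"jaw": 0.65,"x": 0,"y": 0,"z": -0.03,"rx": 0,"ry": 0,"rz": 0},{"jaw": 0.65,"x": 0,"y": 0,"z": -0.02,"rx": 0,"ry": 0,"rz": 0},{"jaw": 0.65,"x": 0,"y": 0,"z": -0.016,"rx": 0,"ry": 0,"rz": 0},{"jaw": 0.65,"x": 0,"y": 0,"z": -0.016,"rx": 0,"ry": 0,"rz": 0},{"jaw": 0.65,"x": 0,"y": 0,"z": -0.014,"rx": 0,"ry": 0,"rz": 0},{"jaw": 0.65,"x": 0,"y": 0,"z": -0.01,"rx": 0,"ry": 0,"rz": 0},{"jaw": 0.65,"x": 0,"y": 0,"z": -0.01,"rx": 0,"ry": 0,"rz": 0},{"jaw": 0.65,"x": 0,"y": 0,"z": 0,"rx": 0,"ry": 0,"rz": 0}]}}

```text
clock: 6.3
position: [416.2, 330.7, 33.6]
ee_rot: [0.0, 0.943, 0.332, -0.001]
ft_force: [-0.5, -0.1, -0.3]
grip_width: 0.651
finger_force: 0.0
```

{"op": "arm_command", "data": {"newtons": 60, "rows": [{"jaw": 0.65,"x": -0.001,"y": 0,"z": -0.004,"rx": 0,"ry": 0,"rz": 0},{"jaw": 0.3,"x": 0,"y": 0,"z": 0,"rx": 0,"ry": 0,"rz": 0},{"jaw": 0.2,"x": 0,"y": 0,"z": 0,"rx": 0,"ry": 0,"rz": 0},{"jaw": 0.2,"x": 0,"y": 0,"z": 0,"rx": 0,"ry": 0,"rz": 0},{"jaw": 0.2,"x": 0,"y": 0,"z": 0,"rx": 0,"ry": 0,"rz": 0},{"jaw": 0.2,"x": 0,"y": 0,"z": 0,"rx": 0,"ry": 0,"rz": 0}]}}

```text
clock: 6.8
position: [415.9, 331.4, 31.3]
ee_rot: [-0.0, 0.943, 0.332, 0.001]
ft_force: [-1.6, 1.2, 4.0]
grip_width: 0.354
finger_force: 60.2
```

{"op": "arm_command", "data": {"rows": [{"jaw": 0.2,"x": 0,"y": 0,"z": 0.006,"rx": 0,"ry": 0,"rz": 0},{"jaw": 0.2,"x": 0,"y": 0,"z": 0.01,"rx": 0,"ry": 0,"rz": 0},{"jaw": 0.2,"x": 0,"y": 0,"z": 0.016,"rx": 0,"ry": 0,"rz": 0},{"jaw": 0.2,"x": 0,"y": 0,"z": 0.02,"rx": 0,"ry": 0,"rz": 0},{"jaw": 0.2,"x": 0,"y": 0,"z": 0.02,"rx": 0,"ry": 0,"rz": 0},{"jaw": 0.2,"x": 0,"y": 0,"z": 0.022,"rx": 0,"ry": 0,"rz": 0},{"jaw": 0.2,"x": 0,"y": 0,"z": 0.022,"rx": 0,"ry": 0,"rz": 0},{"jaw": 0.2,"x": 0,"y": 0,"z": 0.022,"rx": 0,"ry": 0,"rz": 0},{"jaw": 0.2,"x": 0,"y": 0,"z": 0.022,"rx": 0,"ry": 0,"rz": 0},{"jaw": 0.2,"x": 0,"y": 0,"z": 0.02,"rx": 0,"ry": 0,"rz": 0},{"jaw": 0.2,"x": 0,"y": 0,"z": 0.01,"rx": 0,"ry": 0,"rz": 0},{"jaw": 0.2,"x": 0,"y": 0,"z": 0,"rx": 0,"ry": 0,"rz": 0}]}}

```text
clock: 7.8
position: [416.3, 331.4, 223.1]
ee_rot: [-0.0, 0.943, 0.332, 0.002]
ft_force: [0.2, 1.0, -3.9]
grip_width: 0.353
finger_force: 59.8
```

Run:
```python
from h import *
s=bot.sense(); print(s["position"].round(1),s["q"].round(2),s["ft_force"].round(1),s["ft_torque"].round(2))
for n in("scene","top"):
    I,D=bot.grab_frame(n); z=s["position"][2]-3-1
    for q in("barrel_middle","clevis"):
        print(n,q,[(at_z(n,l["xy"],z).round(),round(l["confidence"],2)) for l in bot.landmark_of(n,q)[:2]])
    if n=="scene": cv2.imwrite("pics/s2.png",cv2.resize(I[120:350,180:420],None,fx=2.6,fy=2.6)[:,:,::-1])
    r,c=np.nonzero(D>0); P=cloud(n,np.c_[c,r],D[r,c]); e=np.array([.781,.624]); d=P[:,:2]-s["position"][:2]; a=d@e; b=d@np.array([-e[1],e[0]])
    m=(a>40)&(a<130)&(abs(b)<9)&(P[:,2]>150)
    for lo in range(-70,121,10):
        k=(a>lo)&(a<=lo+10)&(abs(b)<30)&(P[:,2]>150)&(P[:,2]<265)
        if k.sum()>3: print(lo+5,k.sum(),"b",np.percentile(b[k],[2,98]).round(),"z",np.percentile(P[k,2],[2,50,98]).round())
```

```text
[416.3 331.4 223.1] [ 0.48 -0.    1.96 -0.    1.18  1.38] [ 0.2  1.  -3.9] [0.   0.05 0.03]
scene barrel_middle [(array([409., 327., 219.]), 0.66)]
scene clevis [(array([484., 381., 219.]), 0.8)]
-65 171 b [-21.  24.] z [196. 240. 257.]
-55 405 b [-21.  24.] z [198. 239. 255.]
-45 178 b [-10.  17.] z [210. 230. 236.]
-35 151 b [-10.  15.] z [212. 230. 235.]
-25 24 b [-9. 15.] z [213. 223. 235.]
-15 9 b [19. 24.] z [204. 210. 257.]
-5 42 b [19. 29.] z [209. 219. 237.]
5 158 b [-21.  29.] z [204. 229. 263.]
15 167 b [-16.  19.] z [210. 230. 248.]
25 152 b [-10.  16.] z [211. 230. 236.]
35 254 b [-22.  24.] z [198. 237. 243.]
45 351 b [-21.  24.] z [198. 238. 243.]
55 91 b [-13.  15.] z [215. 224. 235.]
65 61 b [-7.  6.] z [216. 223. 226.]
75 113 b [-9. 10.] z [211. 225. 229.]
85 134 b [-10.  10.] z [209. 226. 229.]
95 131 b [-9. 10.] z [209. 225. 229.]
105 50 b [-8. 10.] z [208. 224. 229.]
top barrel_middle [(array([404., 323., 219.]), 0.77)]
top clevis [(array([490., 381., 219.]), 0.53)]
-45 8 b [-13.   1.] z [218. 228. 232.]
-35 89 b [-14.  16.] z [219. 229. 233.]
-25 30 b [-13.  16.] z [219. 228. 233.]
85 21 b [-8. 10.] z [222. 225. 227.]
95 46 b [-8. 11.] z [214. 223. 227.]
105 19 b [-8. 10.] z [215. 224. 227.]
```

View pics/s2.png

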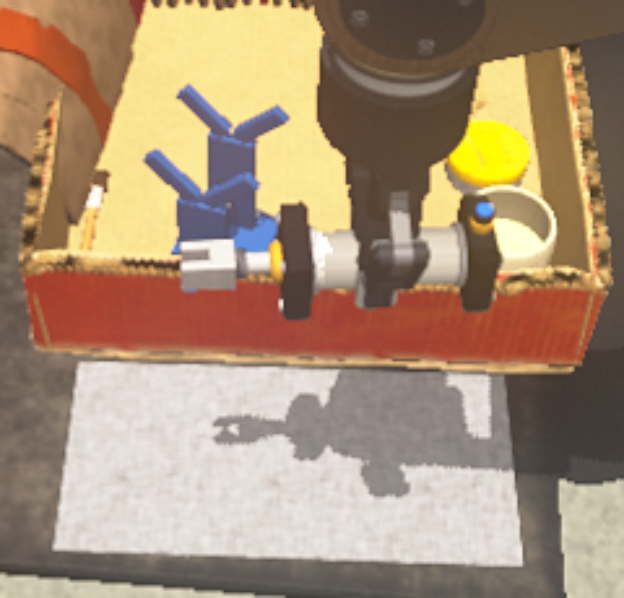

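The cylinder is held level in both views, with the axis about 4 mm below the TCP and the barrel middle about 6.5 mm behind it. Next I'm turning and carrying it over the saddle.

{"op": "arm_command", "data": {"rows": [{"jaw": 0.2,"x": 0.008,"y": -0.004,"z": 0,"rx": 0,"ry": 0,"rz": 5},{"jaw": 0.2,"x": 0.014,"y": -0.007,"z": 0,"rx": 0,"ry": 0,"rz": 6.2},{"jaw": 0.2,"x": 0.016,"y": -0.008,"z": 0,"rx": 0,"ry": 0,"rz": 6.5},{"jaw": 0.2,"x": 0.016,"y": -0.008,"z": 0,"rx": 0,"ry": 0,"rz": 6.5},{"jaw": 0.2,"x": 0.016,"y": -0.008,"z": 0,"rx": 0,"ry": 0,"rz": 6.5},{"jaw": 0.2,"x": 0.016,"y": -0.008,"z": 0,"rx": 0,"ry": 0,"rz": 6.5},{"jaw": 0.2,"x": 0.016,"y": -0.008,"z": 0,"rx": 0,"ry": 0,"rz": 6.5},{"jaw": 0.2,"x": 0.016,"y": -0.008,"z": 0,"rx": 0,"ry": 0,"rz": 6.5},{"jaw": 0.2,"x": 0.016,"y": -0.008,"z": 0,"rx": 0,"ry": 0,"rz": 6.5},{"jaw": 0.2,"x": 0.014,"y": -0.007,"z": 0,"rx": 0,"ry": 0,"rz": 6},{"jaw": 0.2,"x": 0.011,"y": -0.005,"z": 0,"rx": 0,"ry": 0,"rz": 5.5},{"jaw": 0.2,"x": 0.003,"y": -0.002,"z": 0,"rx": 0,"ry": 0,"rz": 0}]}}

```text
clock: 9.1
position: [578.5, 248.8, 218.8]
ee_rot: [-0.0, 0.595, 0.804, -0.001]
ft_force: [0.4, 0.3, -4.4]
grip_width: 0.356
finger_force: 60.0
```

{"op": "arm_command", "data": {"rows": [{"jaw": 0.2,"x": 0,"y": 0,"z": 0,"rx": 0,"ry": 0,"rz": 0},{"jaw": 0.2,"x": 0,"y": 0,"z": 0,"rx": 0,"ry": 0,"rz": 0}]}}

```text
clock: 9.27
position: [576.7, 250.0, 219.3]
ee_rot: [-0.001, 0.596, 0.803, -0.001]
ft_force: [-0.5, -0.1, -4.0]
grip_width: 0.352
finger_force: 59.9
```

```bash
cat > look.py <<'E'
from h import *
import sys
s=bot.sense(); p=s["position"]; w,x,y,zq=s["ee_rot"]; yaw=2*np.arctan2(y,x)
print(p.round(1),"yaw",np.degrees(yaw).round(2),s["q"].round(2),s["ft_force"].round(1))
e=np.array([np.cos(yaw),np.sin(yaw)]); f=np.array([-e[1],e[0]])
tag=sys.argv[1]
for n in("scene","top"):
    I,D=bot.grab_frame(n); cv2.imwrite(f"pics/{n}{tag}.png",I[:,:,::-1]); np.save(f"pics/{n}{tag}.npy",D)
    r,c=np.nonzero(D>0); P=cloud(n,np.c_[c,r],D[r,c]); col=I[r,c].astype(int)
    d=P[:,:2]-p[:2]; a=d@e; b=d@f; z=P[:,2]
    bl=(col[:,2]>col[:,0]+40)&(z>60)&(z<152)&(abs(a)<70)&(abs(b)<70)
    if bl.sum()>20:
        for lo in (115,125,135):
            k=bl&(z>lo)&(z<lo+12)
            for sg in(-1,1):
                for sb in (-1,1):
                    j=k&(a*sg>0)&(b*sb>0)
                    if j.sum()>3: print(n,"blue z",lo,"a",np.percentile(a[j],[3,50,97]).round(),"b",np.percentile(b[j],[3,50,97]).round(),j.sum())
    gy=(abs(col[:,2]-col[:,0])<40)
    for lo in list(range(-70,160,10)):
        k=(a>lo)&(a<=lo+10)&(abs(b)<30)&(z>p[2]-32)&(z<p[2]+42)&gy
        if k.sum()>4: print(n,lo+5,k.sum(),"b",np.percentile(b[k],[2,98]).round(),"z",np.percentile(z[k],[2,98]).round())
E
python3 look.py a
```

```text
[576.7 250.  219.3] yaw 106.85 [ 0.25  0.22  1.73  0.    1.2  -0.05] [-0.5 -0.1 -4. ]
scene blue z 135 a [23. 26. 27.] b [-42. -42. -40.] 5
scene blue z 135 a [21. 26. 28.] b [27. 30. 34.] 17
scene -55 75 b [-21.  26.] z [209. 239.]
scene -45 20 b [-19.  23.] z [209. 237.]
scene -35 11 b [-13.  -4.] z [220. 229.]
scene -25 25 b [-10.   1.] z [224. 230.]
scene -15 57 b [-15.  29.] z [225. 260.]
scene -5 118 b [-16.  29.] z [220. 256.]
scene 5 356 b [-28.  29.] z [203. 255.]
scene 15 184 b [-25.  29.] z [217. 258.]
scene 25 37 b [-9. 14.] z [224. 231.]
scene 35 60 b [-16.  26.] z [233. 239.]
scene 45 315 b [-21.  26.] z [194. 239.]
scene 55 77 b [-19.  21.] z [196. 237.]
scene 65 32 b [-5.  8.] z [216. 222.]
scene 75 42 b [-7. 11.] z [217. 225.]
scene 85 96 b [-8. 12.] z [211. 225.]
scene 95 88 b [-8. 12.] z [208. 225.]
scene 105 87 b [-8. 12.] z [206. 224.]
top -65 7 b [-18. -10.] z [235. 242.]
top -55 32 b [-18.  -4.] z [237. 256.]
top -45 12 b [-17.  -9.] z [228. 241.]
top 65 31 b [-5.  5.] z [216. 224.]
top 75 50 b [-8.  8.] z [212. 227.]
top 85 67 b [-10.   9.] z [211. 228.]
top 95 60 b [-10.  10.] z [208. 229.]
top 105 47 b [-11.   9.] z [209. 227.]
```

View pics/scenea.png

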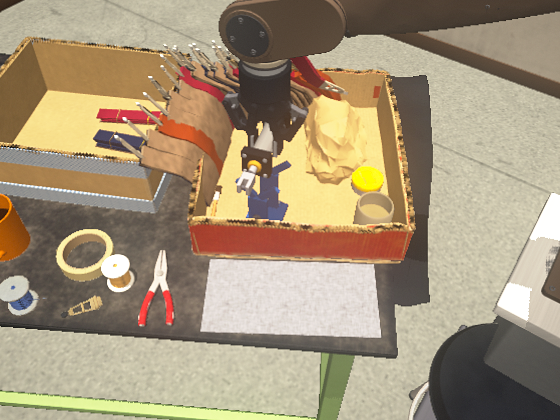

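The cylinder is above the saddle, which it hides, with the clevis at about (245,181) pointing to the mat. I'll fit the saddle's shape in the first pictures, one camera at a time, so that calibration bias cancels.

```bash
cat > fit.py <<'E'
from h import *
from scipy.optimize import minimize
S=4
def polys(x,y,th,sw,z0):
    e=np.array([np.cos(th),np.sin(th)]); f=np.array([-e[1],e[0]])
    W=lambda a,b,z:[x+a*e[0]+b*f[0],y+a*e[1]+b*f[1],z+z0]
    box=lambda a0,a1,pts:np.array([W(a,b,z) for a in(a0,a1) for b,z in pts])
    out=[box(-50,50,[(-35,0),(35,0),(-35,12),(35,12)])]
    for a in(-36,28):
        out.append(box(a,a+8,[(-sw,0),(sw,0),(-sw,106),(sw,106)]))
        for s in(1,-1): out.append(box(a,a+8,[(0,113.4),(s*31.6,145),(s*41,135.6),(s*9.4,104),(0,100)]))
    return out
def render(n,p,crop):
    M=np.zeros(((crop[3]-crop[1])*S,(crop[2]-crop[0])*S),np.uint8)
    for b in polys(*p):
        u=(proj(n,b)-crop[:2]+.5)*S
        cv2.fillConvexPoly(M,cv2.convexHull(u.astype(np.float32)).astype(np.int32),255)
    return cv2.resize(M,None,fx=1/S,fy=1/S,interpolation=cv2.INTER_AREA)/255.
for n,crop in(("scene",(225,140,310,221)),("top",(245,160,325,240))):
    I=cv2.imread(f"pics/{n}0.png").astype(int)[crop[1]:crop[3],crop[0]:crop[2]]
    B=np.clip((I[...,0]-I[...,2]-5)/40.,0,1)
    if n=="scene": # near wall occludes: keep what lies above its top edge
        vis=np.ones_like(B); vis[222-crop[1]:]=0
    else: vis=np.ones_like(B)
    g=lambda p:np.abs(render(n,[p[0],p[1],p[2]/30,p[3],2],crop)*vis-B*vis).sum()
    best=None
    for x0,y0 in((580,244),(576,246),(584,241)):
        r=minimize(g,[x0,y0,np.radians(107)*30,18],method="Nelder-Mead",options=dict(initial_simplex=np.array([[x0,y0,56,18],[x0+4,y0,56,18],[x0,y0+4,56,18],[x0,y0,57.5,18],[x0,y0,56,22]])))
        if best is None or r.fun<best.fun: best=r
    p=best.x; print(n,p[:2].round(1),np.degrees(p[2]/30).round(1),p[3].round(1),"err",best.fun.round(),"of",(B*vis).sum().round())
    R=render(n,[p[0],p[1],p[2]/30,p[3],2],crop); V=np.dstack([B*255,R*255,B*0]).astype(np.uint8); cv2.imwrite(f"pics/fit_{n}.png",cv2.resize(V,(400,400),interpolation=cv2.INTER_NEAREST))
a=[cv2.imread(f"pics/fit_{n}.png") for n in("scene","top")]; cv2.imwrite("pics/fit.png",np.hstack(a))
E
python3 fit.py
```

```text
Traceback (most recent call last):
  File "fit.py", line 28, in <module>
    r=minimize(g,[x0,y0,np.radians(107)*30,18],method="Nelder-Mead",options=dict(initial_simplex=np.array([[x0,y0,56,18],[x0+4,y0,56,18],[x0,y0+4,56,18],[x0,y0,57.5,18],[x0,y0,56,22]])))
  File "fit.py", line 25, in <lambda>
    g=lambda p:np.abs(render(n,[p[0],p[1],p[2]/30,p[3],2],crop)*vis-B*vis).sum()
                      ~~~~~~^^^^^^^^^^^^^^^^^^^^^^^^^^^^^^^^^^^
  File "fit.py", line 16, in render
    u=(proj(n,b)-crop[:2]+.5)*S
       ~~~~^^^^^
  File "h.py", line 19, in proj
    K,d,R,t=cam(n); return cv2.projectPoints(np.array(P,float).reshape(-1,3),cv2.Rodrigues(R)[0],t,K,d)[0].reshape(-1,2)
            ~~~^^^
  File "h.py", line 4, in cam
    c=bot.camera_info(n); K=np.array(c["camera_matrix"],float); R=cv2.Rodrigues(np.array(c["rvec"],float))[0]; t=np.array(c["tvec"],float).ravel()
ValueError: time passes only in moves, steps and waits
```

Too many calls to camera_info, so I'll cache it.

```bash
sed -i 's/^def cam(n)/import functools\n@functools.lru_cache\ndef cam(n)/' h.py; python3 fit.py
```

```text
scene [581.7 247. ] 106.1 0.1 err 933.0 of 868.0
top [583.9 245.7] 105.8 15.0 err 422.0 of 1102.0
```

View pics/fit.png

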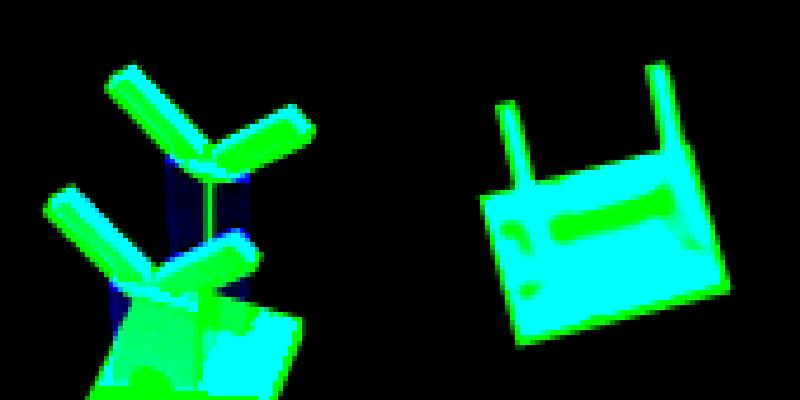

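```bash
sed -i 's/-5)\/40/-12)\/12/' fit.py; python3 fit.py
```

```text
scene [582.6 246.7] 107.4 0.0 err 794.0 of 991.0
top [585.6 246.2] 107.5 17.3 err 361.0 of 1164.0
```

{"op": "arm_command", "data": {"rows": [{"jaw": 0.2,"x": 0.003,"y": 0.002,"z": 0,"rx": 0,"ry": 0,"rz": 0},{"jaw": 0.2,"x": 0.0025,"y": 0.002,"z": -0.004,"rx": 0,"ry": 0,"rz": 0},{"jaw": 0.2,"x": 0,"y": 0,"z": -0.01,"rx": 0,"ry": 0,"rz": 0},{"jaw": 0.2,"x": 0,"y": 0,"z": -0.01,"rx": 0,"ry": 0,"rz": 0},{"jaw": 0.2,"x": 0,"y": 0,"z": -0.01,"rx": 0,"ry": 0,"rz": 0},{"jaw": 0.2,"x": 0,"y": 0,"z": -0.008,"rx": 0,"ry": 0,"rz": 0},{"jaw": 0.2,"x": 0,"y": 0,"z": -0.008,"rx": 0,"ry": 0,"rz": 0},{"jaw": 0.2,"x": 0,"y": 0,"z": -0.005,"rx": 0,"ry": 0,"rz": 0},{"jaw": 0.2,"x": 0,"y": 0,"z": 0,"rx": 0,"ry": 0,"rz": 0},{"jaw": 0.2,"x": 0,"y": 0,"z": 0,"rx": 0,"ry": 0,"rz": 0}]}}

```text
clock: 10.2
position: [582.8, 253.9, 164.9]
ee_rot: [-0.0, 0.595, 0.804, -0.0]
ft_force: [-0.0, 1.3, -3.7]
grip_width: 0.356
finger_force: 60.0
```

```bash
python3 look.py b | grep -v blue
python3 - <<'E'
import cv2
I=cv2.imread("pics/sceneb.png")[90:250,190:330]; J=cv2.imread("pics/topb.png")[140:260,230:340]
import numpy as np
cv2.imwrite("pics/b.png",np.hstack([cv2.resize(I,(440,503)),cv2.resize(J,(350,503))]))
E
```

```text
[582.8 253.9 164.9] yaw 106.98 [ 0.25  0.28  1.75  0.    1.11 -0.04] [-0.   1.3 -3.7]
scene -55 28 b [-20.  26.] z [148. 185.]
scene -45 12 b [-25.  23.] z [135. 180.]
scene -35 11 b [-11.  29.] z [134. 173.]
scene -25 23 b [-11.  -0.] z [169. 177.]
scene -15 49 b [-14.  30.] z [168. 204.]
scene -5 110 b [-16.  29.] z [165. 204.]
scene 5 318 b [-29.  29.] z [147. 201.]
scene 15 175 b [-26.  28.] z [147. 205.]
scene 25 49 b [-9. 30.] z [134. 177.]
scene 35 73 b [-20.  26.] z [143. 186.]
scene 45 290 b [-21.  24.] z [138. 185.]
scene 55 73 b [-18.  21.] z [141. 181.]
scene 65 28 b [-4.  7.] z [162. 167.]
scene 75 46 b [-7. 12.] z [154. 171.]
scene 85 92 b [-7. 12.] z [153. 171.]
scene 95 75 b [-7. 12.] z [152. 171.]
scene 105 74 b [-8. 11.] z [150. 171.]
top 65 27 b [-6.  4.] z [162. 171.]
top 75 41 b [-7.  8.] z [160. 173.]
top 85 61 b [-10.   9.] z [154. 176.]
top 95 53 b [-10.   9.] z [156. 175.]
top 105 37 b [-11.   9.] z [157. 175.]
```

View pics/b.png

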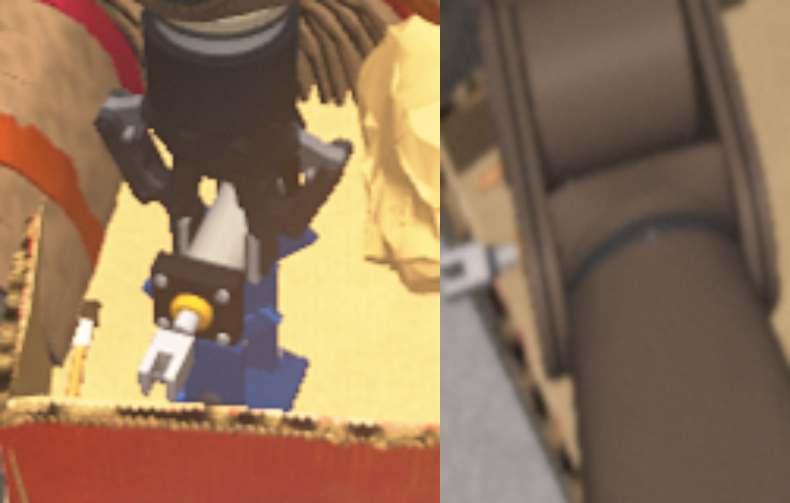

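{"op": "arm_command", "data": {"rows": [{"jaw": 0.2,"x": 0,"y": 0,"z": -0.004,"rx": 0,"ry": 0,"rz": 0},{"jaw": 0.2,"x": 0,"y": 0,"z": -0.004,"rx": 0,"ry": 0,"rz": 0},{"jaw": 0.2,"x": 0,"y": 0,"z": 0,"rx": 0,"ry": 0,"rz": 0},{"jaw": 0.2,"x": 0,"y": 0,"z": 0,"rx": 0,"ry": 0,"rz": 0}]}}

```text
clock: 10.63
position: [582.5, 253.9, 156.8]
ee_rot: [-0.0, 0.595, 0.804, -0.0]
ft_force: [-0.4, -0.6, -4.3]
grip_width: 0.357
finger_force: 60.0
```

{"op": "arm_command", "data": {"rows": [{"jaw": 0.2,"x": 0,"y": 0,"z": -0.004,"rx": 0,"ry": 0,"rz": 0},{"jaw": 0.2,"x": 0,"y": 0,"z": -0.004,"rx": 0,"ry": 0,"rz": 0},{"jaw": 0.2,"x": 0,"y": 0,"z": 0,"rx": 0,"ry": 0,"rz": 0},{"jaw": 0.2,"x": 0,"y": 0,"z": 0,"rx": 0,"ry": 0,"rz": 0}]}}

```text
clock: 10.97
position: [582.5, 253.9, 148.6]
ee_rot: [-0.0, 0.595, 0.804, -0.0]
ft_force: [-0.0, -0.2, -3.9]
grip_width: 0.355
finger_force: 60.0
```

{"op": "arm_command", "data": {"rows": [{"jaw": 0.2,"x": 0,"y": 0,"z": -0.002,"rx": 0,"ry": 0,"rz": 0},{"jaw": 0.2,"x": 0,"y": 0,"z": -0.002,"rx": 0,"ry": 0,"rz": 0},{"jaw": 0.2,"x": 0,"y": 0,"z": 0,"rx": 0,"ry": 0,"rz": 0},{"jaw": 0.2,"x": 0,"y": 0,"z": 0,"rx": 0,"ry": 0,"rz": 0}]}}

```text
clock: 11.3
position: [582.7, 253.9, 145.1]
ee_rot: [-0.0, 0.595, 0.804, -0.0]
ft_force: [0.3, -0.1, -4.7]
grip_width: 0.356
finger_force: 60.0
```

{"op": "arm_command", "data": {"rows": [{"jaw": 0.2,"x": 0,"y": 0,"z": -0.0015,"rx": 0,"ry": 0,"rz": 0},{"jaw": 0.2,"x": 0,"y": 0,"z": -0.0015,"rx": 0,"ry": 0,"rz": 0},{"jaw": 0.2,"x": 0,"y": 0,"z": 0,"rx": 0,"ry": 0,"rz": 0},{"jaw": 0.2,"x": 0,"y": 0,"z": 0,"rx": 0,"ry": 0,"rz": 0}]}}

```text
clock: 11.63
position: [582.7, 253.9, 142.1]
ee_rot: [-0.0, 0.595, 0.804, -0.0]
ft_force: [-0.0, -0.3, -4.0]
grip_width: 0.355
finger_force: 60.0
```

{"op": "arm_command", "data": {"rows": [{"jaw": 0.2,"x": 0,"y": 0,"z": -0.0015,"rx": 0,"ry": 0,"rz": 0},{"jaw": 0.2,"x": 0,"y": 0,"z": 0,"rx": 0,"ry": 0,"rz": 0},{"jaw": 0.2,"x": 0,"y": 0,"z": 0,"rx": 0,"ry": 0,"rz": 0}]}}

```text
clock: 11.88
position: [582.8, 254.0, 140.7]
ee_rot: [-0.0, 0.595, 0.804, -0.0]
ft_force: [-0.3, 0.1, -3.7]
grip_width: 0.356
finger_force: 60.0
```

{"op": "arm_command", "data": {"rows": [{"jaw": 0.2,"x": 0,"y": 0,"z": -0.0015,"rx": 0,"ry": 0,"rz": 0},{"jaw": 0.2,"x": 0,"y": 0,"z": 0,"rx": 0,"ry": 0,"rz": 0},{"jaw": 0.2,"x": 0,"y": 0,"z": 0,"rx": 0,"ry": 0,"rz": 0}]}}

```text
clock: 12.13
position: [582.9, 254.0, 140.5]
ee_rot: [0.0, 0.595, 0.804, -0.0]
ft_force: [-4.6, -0.7, 3.4]
grip_width: 0.353
finger_force: 60.8
```

{"op": "arm_command", "data": {"newtons": 20, "rows": [{"jaw": 0.2,"x": -0.0015,"y": 0,"z": -0.0005,"rx": 0,"ry": 0,"rz": 0},{"jaw": 0.2,"x": 0,"y": 0,"z": 0,"rx": 0,"ry": 0,"rz": 0},{"jaw": 0.4,"x": 0,"y": 0,"z": 0,"rx": 0,"ry": 0,"rz": 0},{"jaw": 0.45,"x": 0,"y": 0,"z": 0,"rx": 0,"ry": 0,"rz": 0},{"jaw": 0.6,"x": 0,"y": 0,"z": 0,"rx": 0,"ry": 0,"rz": 0},{"jaw": 0.7,"x": 0,"y": 0,"z": 0,"rx": 0,"ry": 0,"rz": 0},{"jaw": 0.7,"x": 0,"y": 0,"z": 0,"rx": 0,"ry": 0,"rz": 0},{"jaw": 0.7,"x": 0,"y": 0,"z": 0,"rx": 0,"ry": 0,"rz": 0}]}}

```text
clock: 12.8
position: [581.3, 254.0, 138.6]
ee_rot: [-0.0, 0.595, 0.804, -0.0]
ft_force: [-0.0, -0.0, 0.0]
grip_width: 0.699
finger_force: 0.0
```

{"op": "arm_command", "data": {"rows": [{"jaw": 0.7,"x": 0,"y": 0,"z": 0.01,"rx": 0,"ry": 0,"rz": 0},{"jaw": 0.7,"x": 0,"y": 0,"z": 0.015,"rx": 0,"ry": 0,"rz": 0},{"jaw": 0.7,"x": 0,"y": 0,"z": 0.02,"rx": 0,"ry": 0,"rz": 0},{"jaw": 0.7,"x": 0,"y": 0,"z": 0.02,"rx": 0,"ry": 0,"rz": 0},{"jaw": 0.7,"x": 0,"y": 0,"z": 0.015,"rx": 0,"ry": 0,"rz": 0},{"jaw": 0.7,"x": 0,"y": 0,"z": 0.01,"rx": 0,"ry": 0,"rz": 0},{"jaw": 0.7,"x": 0,"y": 0,"z": 0,"rx": 0,"ry": 0,"rz": 0}]}}

```text
clock: 13.38
position: [582.8, 254.4, 232.8]
ee_rot: [0.002, 0.595, 0.804, 0.002]
ft_force: [0.7, -0.5, 0.6]
grip_width: 0.698
finger_force: 0.0
```

```bash
cat > cyl.py <<'E'
from h import *
import sys
C=np.array([584.3,246.5]); yaw=np.radians(107); e=np.array([np.cos(yaw),np.sin(yaw)]); f=np.array([-e[1],e[0]])
s=bot.sense(); p=s["position"]; print("TCP",p.round(1),"ab",((p[:2]-C)@e).round(1),((p[:2]-C)@f).round(1),s["ft_force"].round(1),s["grip_width"].round(3))
for n in("scene","top"):
    I,D=bot.grab_frame(n); cv2.imwrite(f"pics/{n}{sys.argv[1]}.png",I[:,:,::-1])
    for q in("barrel_middle","clevis"):
        print(n,q,[(((at_z(n,l["xy"],138)[:2]-C)@e).round(1),((at_z(n,l["xy"],138)[:2]-C)@f).round(1),round(l["confidence"],2)) for l in bot.landmark_of(n,q)[:2]])
    r,c=np.nonzero(D>0); P=cloud(n,np.c_[c,r],D[r,c]); col=I[r,c].astype(int)
    d=P[:,:2]-C; a=d@e; b=d@f; z=P[:,2]; gy=(abs(col[:,2]-col[:,0])<40)
    for lo in list(range(-70,160,5)):
        k=(a>lo)&(a<=lo+5)&(abs(b)<28)&(z>105)&(z<185)&gy
        if k.sum()>4: print(n,lo+2.5,k.sum(),"b",np.percentile(b[k],[4,96]).round(),"z",np.percentile(z[k],[4,96]).round())
E
python3 cyl.py c
```

```text
Traceback (most recent call last):
  File "cyl.py", line 4, in <module>
    s=bot.sense(); p=s["position"]; print("TCP",p.round(1),"ab",((p[:2]-C)@e).round(1),((p[:2]-C)@f).round(1),s["ft_force"].round(1),s["grip_width"].round(3))
                                                                                                                                     ^^^^^^^^^^^^^^^^^^^^^
AttributeError: 'float' object has no attribute 'round'
```

```bash
sed -i 's/s\["grip_width"\].round(3)/s["grip_width"]/' cyl.py; python3 cyl.py c; python3 -c "
import cv2
cv2.imwrite('pics/c.png',cv2.resize(cv2.imread('pics/scenec.png')[90:250,190:330],None,fx=3.7,fy=3.7))"
```

```text
TCP [582.8 254.4 232.8] ab 8.0 -0.9 [ 0.7 -0.5  0.6] 0.6978604233161698
scene barrel_middle [(np.float64(3.2), np.float64(3.8), 0.65)]
scene clevis [(np.float64(215.1), np.float64(116.6), 0.26)]
scene -52.5 7 b [-20.   0.] z [157. 174.]
scene -47.5 9 b [-14.   6.] z [164. 173.]
scene -42.5 36 b [-19.  16.] z [132. 159.]
scene -37.5 70 b [-22.  21.] z [129. 153.]
scene -32.5 126 b [-26.  27.] z [111. 151.]
scene -27.5 27 b [-13.  17.] z [132. 152.]
scene -22.5 28 b [-10.  16.] z [133. 151.]
scene -17.5 31 b [-11.  17.] z [138. 153.]
scene -12.5 29 b [-12.  17.] z [140. 152.]
scene -7.5 34 b [-10.  17.] z [135. 153.]
scene -2.5 35 b [-9. 17.] z [137. 152.]
scene 2.5 29 b [-9. 15.] z [143. 152.]
scene 7.5 32 b [-8. 17.] z [135. 152.]
scene 12.5 33 b [-9. 17.] z [137. 152.]
scene 17.5 35 b [-9. 17.] z [136. 152.]
scene 22.5 37 b [-10.  16.] z [138. 152.]
scene 27.5 37 b [-21.  19.] z [137. 152.]
scene 32.5 50 b [-8. 27.] z [120. 151.]
scene 42.5 20 b [-13.  24.] z [157. 160.]
scene 47.5 38 b [-17.  25.] z [123. 161.]
scene 52.5 45 b [-22.  24.] z [116. 160.]
scene 57.5 105 b [-21.  20.] 
[... 188 characters left out ...]
b [-6. 11.] z [130. 146.]
scene 92.5 43 b [-8. 11.] z [129. 147.]
scene 97.5 47 b [-7. 11.] z [131. 146.]
scene 102.5 28 b [-8. 11.] z [131. 147.]
scene 107.5 47 b [-7. 11.] z [130. 146.]
scene 112.5 53 b [-8. 10.] z [126. 146.]
top barrel_middle []
top clevis [(np.float64(105.1), np.float64(0.2), 0.65)]
top 67.5 10 b [-5.  4.] z [139. 145.]
top 72.5 14 b [-5.  4.] z [138. 145.]
top 77.5 13 b [-6.  3.] z [138. 146.]
top 82.5 28 b [-5. 11.] z [105. 146.]
top 87.5 32 b [-10.   9.] z [106. 149.]
top 92.5 31 b [-24.   8.] z [107. 149.]
top 97.5 30 b [-12.   8.] z [128. 149.]
top 102.5 23 b [-11.   8.] z [131. 149.]
top 107.5 29 b [-11.   8.] z [133. 149.]
top 112.5 24 b [-11.   8.] z [132. 149.]
```

View pics/c.png

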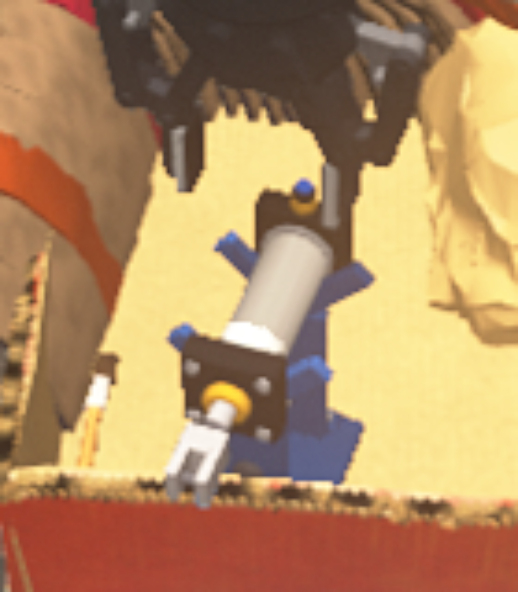

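It is seated and level, with the barrel top at about 152 mm all along. The clevis, at crop (200,450), points to the mat, centred about 99 mm ahead of the saddle centre. Next is the clevis.

{"op": "arm_command", "data": {"rows": [{"jaw": 0.7,"x": -0.0035,"y": 0.011,"z": 0,"rx": 0,"ry": 0,"rz": 0},{"jaw": 0.7,"x": -0.006,"y": 0.02,"z": 0,"rx": 0,"ry": 0,"rz": 0},{"jaw": 0.7,"x": -0.006,"y": 0.02,"z": 0,"rx": 0,"ry": 0,"rz": 0},{"jaw": 0.6,"x": -0.006,"y": 0.02,"z": 0,"rx": 0,"ry": 0,"rz": 0},{"jaw": 0.6,"x": -0.004,"y": 0.012,"z": 0,"rx": 0,"ry": 0,"rz": 0},{"jaw": 0.6,"x": -0.0015,"y": 0.005,"z": -0.01,"rx": 0,"ry": 0,"rz": 0},{"jaw": 0.6,"x": 0,"y": 0,"z": -0.018,"rx": 0,"ry": 0,"rz": 0},{"jaw": 0.6,"x": 0,"y": 0,"z": -0.02,"rx": 0,"ry": 0,"rz": 0},{"jaw": 0.6,"x": 0,"y": 0,"z": -0.01,"rx": 0,"ry": 0,"rz": 0},{"jaw": 0.6,"x": 0,"y": 0,"z": 0,"rx": 0,"ry": 0,"rz": 0},{"jaw": 0.6,"x": 0,"y": 0,"z": 0,"rx": 0,"ry": 0,"rz": 0},{"jaw": 0.6,"x": 0,"y": 0,"z": 0,"rx": 0,"ry": 0,"rz": 0}]}}

```text
clock: 14.68
position: [555.1, 341.9, 171.8]
ee_rot: [0.0, 0.595, 0.804, 0.001]
ft_force: [0.2, 0.9, 0.2]
grip_width: 0.597
finger_force: 0.0
```

```bash
python3 cyl.py d | grep -v "^scene -[1-4]"; python3 -c "
import cv2
cv2.imwrite('pics/d.png',cv2.resize(cv2.imread('pics/scened.png')[90:250,190:330],None,fx=3.7,fy=3.7))"
```

```text
TCP [555.1 341.9 171.8] ab 99.8 0.1 [0.2 0.9 0.2] 0.5968836008419798
scene barrel_middle [(np.float64(-3.6), np.float64(4.3), 0.72)]
scene clevis [(np.float64(90.8), np.float64(7.3), 0.69)]
scene -52.5 19 b [-5. 24.] z [157. 171.]
scene 12.5 13 b [12. 17.] z [134. 146.]
scene 17.5 12 b [12. 17.] z [134. 146.]
scene 22.5 8 b [15. 20.] z [132. 143.]
scene 27.5 6 b [23. 28.] z [134. 140.]
scene 52.5 8 b [-21. -12.] z [120. 158.]
scene 57.5 125 b [-21.   2.] z [116. 158.]
scene 67.5 13 b [-3.  6.] z [138. 142.]
scene 72.5 15 b [-2.  7.] z [135. 142.]
scene 77.5 16 b [-5.  7.] z [139. 145.]
scene 82.5 16 b [-6. 11.] z [128. 145.]
scene 87.5 39 b [-7. 11.] z [134. 147.]
scene 92.5 48 b [-24.  11.] z [127. 175.]
scene 97.5 63 b [-24.  11.] z [132. 182.]
scene 102.5 51 b [-24.  11.] z [133. 181.]
scene 107.5 90 b [-27.  28.] z [132. 182.]
scene 112.5 53 b [-9. 10.] z [127. 145.]
top barrel_middle [(np.float64(7.9), np.float64(4.1), 0.76)]
top clevis []
top -57.5 9 b [-18.  19.] z [130. 161.]
top -52.5 45 b [-20.  23.] z [133. 164.]
top -47.5 52 b [-21.  23.] z [134. 168.]
top -42.5 69 b [-18.  23.] z [127. 173.]
top -37.5 63 b [-21.  19.] z [129. 158.]
top -32.5 48 b [-26.  15.] z [133. 154.]
top -27.5 48 b [-22.  15.] z [107. 156.]
top -22.5 36 b [-13.  14.] z [141. 154.]
top -17.5 38 b [-13.  14.] z [141. 156.]
top -12.5 40 b [-13.  14.] z [138. 155.]
top -7.5 35 b [-13.  13.] z [140. 156.]
top -2.5 39 b [-12.  14.] z [139. 154.]
top 2.5 38 b [-12.  14.] z [141. 156.]
top 7.5 37 b [-13.  14.] z [141. 155.]
top 12.5 35 b [-12.  14.] z [142. 154.]
top 17.5 31 b [-12.  13.] z [140. 154.]
```

View pics/d.png

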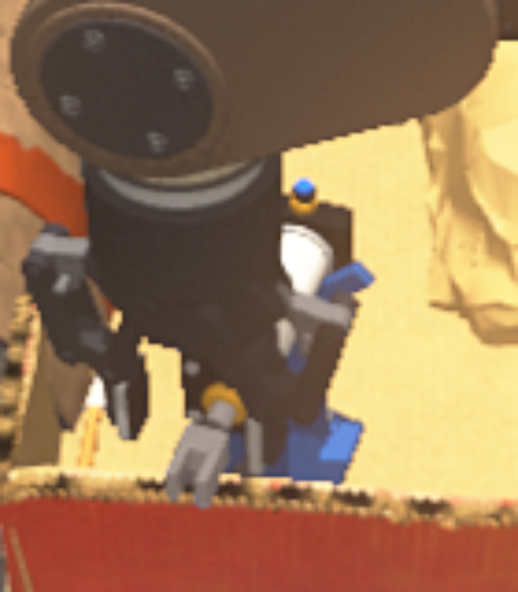

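The open fingers straddle the clevis (left one at crop (130,400), right one at (255,440)). I'm going down and closing on it.

{"op": "arm_command", "data": {"newtons": 50, "rows": [{"jaw": 0.6,"x": 0.0005,"y": 0,"z": -0.01,"rx": 0,"ry": 0,"rz": 0},{"jaw": 0.6,"x": 0,"y": 0,"z": -0.012,"rx": 0,"ry": 0,"rz": 0},{"jaw": 0.6,"x": 0,"y": 0,"z": -0.008,"rx": 0,"ry": 0,"rz": 0},{"jaw": 0.6,"x": 0,"y": 0,"z": 0,"rx": 0,"ry": 0,"rz": 0},{"jaw": 0.6,"x": 0,"y": 0,"z": 0,"rx": 0,"ry": 0,"rz": 0}]}}

```text
clock: 15.4
position: [553.9, 341.6, 138.9]
ee_rot: [-0.001, 0.595, 0.804, -0.001]
ft_force: [0.8, 0.3, -0.1]
grip_width: 0.601
finger_force: 0.0
```

{"op": "arm_command", "data": {"newtons": 50, "rows": [{"jaw": 0.4,"x": 0,"y": 0,"z": 0,"rx": 0,"ry": 0,"rz": 0},{"jaw": 0.3,"x": 0,"y": 0,"z": 0,"rx": 0,"ry": 0,"rz": 0},{"jaw": 0.2,"x": 0,"y": 0,"z": 0,"rx": 0,"ry": 0,"rz": 0},{"jaw": 0.1,"x": 0,"y": 0,"z": 0,"rx": 0,"ry": 0,"rz": 0},{"jaw": 0.1,"x": 0,"y": 0,"z": 0,"rx": 0,"ry": 0,"rz": 0},{"jaw": 0.1,"x": 0,"y": 0,"z": 0,"rx": 0,"ry": 0,"rz": 0}]}}

```text
clock: 15.9
position: [555.5, 342.3, 141.6]
ee_rot: [0.001, 0.595, 0.804, 0.001]
ft_force: [2.0, 1.2, -0.6]
grip_width: 0.228
finger_force: 51.2
```

{"op": "arm_command", "data": {"rows": [{"jaw": 0.1,"x": -0.0006,"y": 0.0019,"z": 0,"rx": 0,"ry": 0,"rz": 0},{"jaw": 0.1,"x": -0.0006,"y": 0.0019,"z": 0,"rx": 0,"ry": 0,"rz": 0},{"jaw": 0.1,"x": -0.0006,"y": 0.0019,"z": 0,"rx": 0,"ry": 0,"rz": 0},{"jaw": 0.1,"x": -0.0006,"y": 0.0019,"z": 0,"rx": 0,"ry": 0,"rz": 0},{"jaw": 0.1,"x": -0.0006,"y": 0.0019,"z": 0,"rx": 0,"ry": 0,"rz": 0},{"jaw": 0.1,"x": -0.0006,"y": 0.0019,"z": 0,"rx": 0,"ry": 0,"rz": 0},{"jaw": 0.1,"x": -0.0006,"y": 0.0019,"z": 0,"rx": 0,"ry": 0,"rz": 0},{"jaw": 0.1,"x": -0.0006,"y": 0.0019,"z": 0,"rx": 0,"ry": 0,"rz": 0},{"jaw": 0.1,"x": 0,"y": 0,"z": 0,"rx": 0,"ry": 0,"rz": 0},{"jaw": 0.1,"x": 0,"y": 0,"z": 0,"rx": 0,"ry": 0,"rz": 0}]}}

```text
clock: 16.73
position: [551.1, 356.4, 141.2]
ee_rot: [0.001, 0.595, 0.804, 0.0]
ft_force: [4.5, -3.5, 0.1]
grip_width: 0.224
finger_force: 51.2
```

```bash
python3 cyl.py e
```

```text
TCP [551.1 356.4 141.2] ab 114.8 -0.4 [ 4.5 -3.5  0.1] 0.2238973223470511
scene barrel_middle [(np.float64(-1.1), np.float64(1.4), 0.66)]
scene clevis [(np.float64(106.1), np.float64(1.2), 0.75)]
scene -42.5 48 b [13. 25.] z [134. 159.]
scene -37.5 51 b [ 7. 23.] z [132. 158.]
scene -32.5 85 b [-1. 27.] z [111. 152.]
scene -27.5 39 b [-6. 17.] z [134. 152.]
scene -22.5 33 b [-5. 17.] z [136. 152.]
scene -17.5 31 b [-3. 17.] z [137. 152.]
scene -12.5 31 b [-2. 17.] z [137. 152.]
scene -7.5 26 b [ 0. 17.] z [135. 152.]
scene -2.5 28 b [ 2. 16.] z [138. 152.]
scene 2.5 25 b [ 3. 16.] z [135. 151.]
scene 7.5 20 b [ 5. 17.] z [139. 151.]
scene 12.5 22 b [ 6. 17.] z [135. 150.]
scene 17.5 22 b [ 8. 17.] z [135. 151.]
scene 22.5 14 b [ 9. 17.] z [136. 149.]
scene 27.5 18 b [12. 27.] z [130. 147.]
scene 32.5 12 b [22. 27.] z [131. 138.]
scene 57.5 34 b [ 9. 20.] z [115. 138.]
scene 62.5 20 b [11. 22.] z [117. 142.]
scene 102.5 21 b [-8. 24.] z [143. 174.]
scene 107.5 59 b [-12.  26.] z [136. 179.]
scene 112.5 70 b [-10.  25.] z [132. 172.]
scene 117.5 106 b [-25.  26.] z [128. 175.]
scene 12
[... 308 characters left out ...]
.] z [132. 167.]
top -37.5 77 b [-22.  22.] z [135. 164.]
top -32.5 48 b [-21.  15.] z [134. 157.]
top -27.5 50 b [-25.  15.] z [118. 154.]
top -22.5 37 b [-13.  13.] z [140. 154.]
top -17.5 36 b [-12.  13.] z [141. 155.]
top -12.5 39 b [-13.  14.] z [139. 155.]
top -7.5 36 b [-13.  14.] z [141. 154.]
top -2.5 36 b [-12.  14.] z [141. 155.]
top 2.5 38 b [-14.  14.] z [138. 154.]
top 7.5 39 b [-14.  13.] z [140. 154.]
top 12.5 36 b [-12.  14.] z [141. 156.]
top 17.5 38 b [-14.  14.] z [139. 155.]
top 22.5 40 b [-14.  14.] z [141. 155.]
top 27.5 47 b [-25.  18.] z [132. 154.]
top 32.5 61 b [-25.  23.] z [131. 154.]
top 37.5 43 b [-17.  20.] z [128. 155.]
top 42.5 11 b [-12.   6.] z [147. 155.]
```

{"op": "arm_command", "data": {"rows": [{"jaw": 0.1,"x": 0.0004,"y": 0.0001,"z": 0,"rx": 0,"ry": 0,"rz": 0},{"jaw": 0.1,"x": 0.0004,"y": 0.0001,"z": 0,"rx": 0,"ry": 0,"rz": 0},{"jaw": 0.1,"x": -0.0006,"y": 0.0019,"z": 0,"rx": 0,"ry": 0,"rz": 0},{"jaw": 0.1,"x": -0.0006,"y": 0.0019,"z": 0,"rx": 0,"ry": 0,"rz": 0},{"jaw": 0.1,"x": -0.0006,"y": 0.0019,"z": 0,"rx": 0,"ry": 0,"rz": 0},{"jaw": 0.1,"x": -0.0006,"y": 0.0019,"z": 0,"rx": 0,"ry": 0,"rz": 0},{"jaw": 0.1,"x": -0.0006,"y": 0.0019,"z": 0,"rx": 0,"ry": 0,"rz": 0},{"jaw": 0.1,"x": 0,"y": 0,"z": 0,"rx": 0,"ry": 0,"rz": 0},{"jaw": 0.1,"x": 0,"y": 0,"z": 0,"rx": 0,"ry": 0,"rz": 0}]}}

```text
clock: 17.78
position: [548.4, 365.8, 141.0]
ee_rot: [0.001, 0.595, 0.804, -0.001]
ft_force: [3.4, -5.2, 1.7]
grip_width: 0.223
finger_force: 51.3
```

```bash
cat > slide.py <<'E'
from h import *
import sys
C=np.array([584.3,246.5]); yaw=np.radians(107); e=np.array([np.cos(yaw),np.sin(yaw)]); f=np.array([-e[1],e[0]])
s=bot.sense(); p=s["position"]; F=s["ft_force"]; print("TCP",p.round(1),"ab",((p[:2]-C)@e).round(1),((p[:2]-C)@f).round(1),"F a,b,z",(F[:2]@e).round(1),(F[:2]@f).round(1),F[2].round(1),"tq",s["ft_torque"].round(2))
def shift(n,A,B,a,z,h):
    P=np.r_[C+a*e,z]; u0=proj(n,[P])[0]; J=(proj(n,[np.r_[C+(a+10)*e,z]])[0]-u0)/10; Jb=(proj(n,[np.r_[C+a*e+10*f,z]])[0]-u0)/10
    u=u0.round().astype(int); k=4
    T=A[u[1]-h:u[1]+h+1,u[0]-h:u[0]+h+1]; m=9; S=B[u[1]-h-m:u[1]+h+1+m,u[0]-h-m:u[0]+h+1+m]
    R=cv2.matchTemplate(cv2.resize(S,None,fx=k,fy=k,interpolation=2),cv2.resize(T,None,fx=k,fy=k,interpolation=2),cv2.TM_CCOEFF_NORMED)
    _,v,_,l=cv2.minMaxLoc(R); d=np.array(l)/k-m
    return d,np.linalg.solve(np.c_[J,Jb],d).round(1),round(v,2)
I,D=bot.grab_frame("scene"); cv2.imwrite(f"pics/scene{sys.argv[1]}.png",I[:,:,::-1])
A=cv2.imread("pics/scenec.png")
for nm in sys.argv[2:]+[sys.argv[1]]:
    B=cv2.imread(f"pics/scene{nm}.png")
    print(nm,"fitting",*shift("scene",A,B,-50,170,5),"frontcap",*shift("scene",A,B,60,128,6))
E
python3 slide.py f d e
```

```text
TCP [548.4 365.8 141. ] ab 124.6 -0.6 F a,b,z -6.0 -1.7 1.7 tq [-0.94 -0.59  0.09]
d fitting [0.25 0.  ] [-0.1  0.4] 0.93 frontcap [-0.5   0.25] [ 0.8 -0.6] 0.84
e fitting [6.75 6.25] [11.3 16.2] 0.14 frontcap [-9.  9.] [23.4 -7.7] 0.3
f fitting [6.75 9.  ] [17.9 18.3] 0.03 frontcap [-8.25 -0.5 ] [  3.3 -13.6] 0.25
```

```bash
sed -i '/^I,D=/,$d' slide.py
cat >> slide.py <<'E'
I,D=bot.grab_frame("top"); cv2.imwrite(f"pics/top{sys.argv[1]}.png",I[:,:,::-1])
A=cv2.imread("pics/topd.png")
for nm in sys.argv[2:]+[sys.argv[1]]:
    B=cv2.imread(f"pics/top{nm}.png"); print(nm,"fitting",*shift("top",A,B,-50,165,7),"barrel end",*shift("top",A,B,-42,150,8),"saddle base",*shift("top",A,B,-45,12,4))
E
python3 slide.py f e
```

```text
TCP [548.4 365.8 141. ] ab 124.6 -0.5 F a,b,z -5.5 -1.8 0.7 tq [-0.92 -0.67  0.07]
e fitting [-1.75  0.  ] [ 3.4 -1. ] 0.99 barrel end [-1.5   0.25] [ 3.1 -0.3] 0.99 saddle base [-0.25  0.25] [0.7 0.4] 0.97
f fitting [-1.75  0.  ] [ 3.4 -1. ] 0.99 barrel end [-1.5   0.25] [ 3.1 -0.3] 0.99 saddle base [-0.25  0.25] [0.7 0.4] 0.97
```

```bash
python3 -c "
import cv2,numpy as np
a=[cv2.resize(cv2.imread(f'pics/top{n}.png')[150:260,235:345],(390,390)) for n in 'df']
cv2.imwrite('pics/tf.png',np.hstack(a))"
```

```text
(no output)
```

View pics/tf.png

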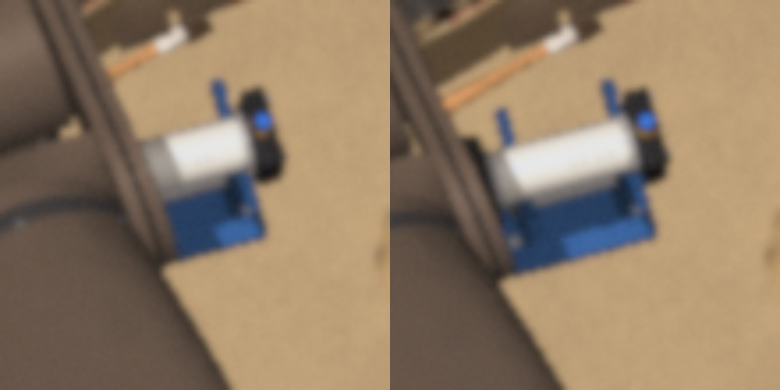

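The barrel slid about 3.3 mm until the rear cap bore on its plate (right half of the picture), and it still lies in both notches. The rod is now out about 21 mm, so I'm drawing another 8.7 mm.

{"op": "arm_command", "data": {"rows": [{"jaw": 0.1,"x": 0.0003,"y": 0.0001,"z": 0,"rx": 0,"ry": 0,"rz": 0},{"jaw": 0.1,"x": -0.0005,"y": 0.0017,"z": 0,"rx": 0,"ry": 0,"rz": 0},{"jaw": 0.1,"x": -0.0005,"y": 0.0017,"z": 0,"rx": 0,"ry": 0,"rz": 0},{"jaw": 0.1,"x": -0.0005,"y": 0.0017,"z": 0,"rx": 0,"ry": 0,"rz": 0},{"jaw": 0.1,"x": -0.0005,"y": 0.0017,"z": 0,"rx": 0,"ry": 0,"rz": 0},{"jaw": 0.1,"x": -0.0005,"y": 0.0017,"z": 0,"rx": 0,"ry": 0,"rz": 0},{"jaw": 0.1,"x": 0,"y": 0,"z": 0,"rx": 0,"ry": 0,"rz": 0},{"jaw": 0.1,"x": 0,"y": 0,"z": 0,"rx": 0,"ry": 0,"rz": 0},{"jaw": 0.1,"x": 0,"y": 0,"z": 0,"rx": 0,"ry": 0,"rz": 0}]}}

```text
clock: 18.63
position: [546.1, 373.8, 140.9]
ee_rot: [0.001, 0.595, 0.804, -0.002]
ft_force: [2.3, -6.0, 2.4]
grip_width: 0.229
finger_force: 51.3
```

```bash
python3 slide.py g; python3 cyl.py g | grep -E "top|scene.*clevis"; python3 -c "
import cv2,numpy as np
a=[cv2.resize(cv2.imread(f'pics/{n}g.png')[y:y+130,x:x+130],(390,390)) for n,x,y in(('scene',195,110),('top',215,140))]
cv2.imwrite('pics/g.png',np.hstack(a))"
```

```text
TCP [546.1 373.8 140.9] ab 132.9 -0.7 F a,b,z -6.4 -0.5 2.4 tq [-1.19 -0.54  0.06]
g fitting [-1.75  0.  ] [ 3.4 -1. ] 0.99 barrel end [-1.5   0.25] [ 3.1 -0.3] 0.99 saddle base [-0.25  0.25] [0.7 0.4] 0.97
scene clevis [(np.float64(129.0), np.float64(5.1), 0.71)]
top barrel_middle [(np.float64(6.7), np.float64(-1.5), 0.74)]
top clevis [(np.float64(8.4), np.float64(3.7), 0.27)]
top -52.5 25 b [-20.  21.] z [156. 163.]
top -47.5 49 b [-21.  23.] z [133. 164.]
top -42.5 49 b [-21.  23.] z [128. 166.]
top -37.5 78 b [-23.  22.] z [133. 168.]
top -32.5 50 b [-26.  15.] z [134. 156.]
top -27.5 50 b [-24.  15.] z [117. 154.]
top -22.5 38 b [-13.  14.] z [141. 156.]
top -17.5 37 b [-13.  13.] z [139. 153.]
top -12.5 36 b [-13.  13.] z [138. 155.]
top -7.5 37 b [-13.  13.] z [141. 156.]
top -2.5 36 b [-12.  13.] z [140. 155.]
top 2.5 39 b [-14.  14.] z [139. 154.]
top 7.5 37 b [-14.  14.] z [140. 154.]
top 12.5 36 b [-12.  14.] z [141. 154.]
top 17.5 40 b [-13.  14.] z [140. 155.]
top 22.5 37 b [-13.  13.] z [140. 154.]
top 27.5 44 b [-24.  14.] z [134. 153.]
top 32.5 52 b [-25.  15.] z [132. 154.]
top 37.5 41 b [-17.  15.] z [128. 154.]
top 42.5 36 b [-12.  14.] z [138. 156.]
top 47.5 49 b [-16.  21.] z [139. 162.]
top 52.5 63 b [-20.  22.] z [128. 164.]
top 57.5 66 b [-21.  22.] z [132. 163.]
top 62.5 44 b [-19.  22.] z [125. 164.]
```

View pics/g.png

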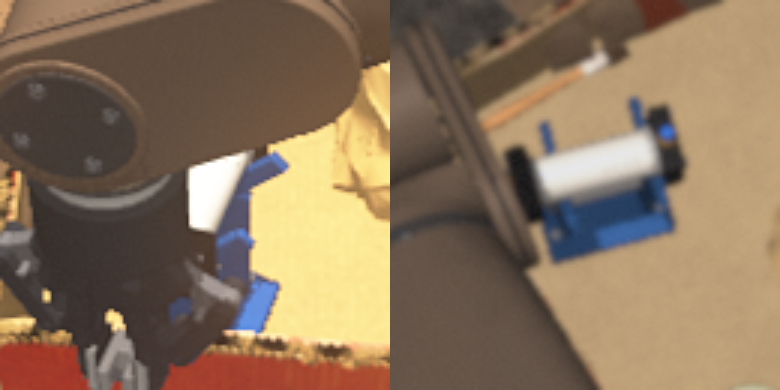

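{"op": "arm_command", "data": {"rows": [{"jaw": 0.1,"x": 0,"y": 0,"z": 0.0003,"rx": 0,"ry": 0,"rz": 0},{"jaw": 0.1,"x": 0,"y": 0,"z": 0.0003,"rx": 0,"ry": 0,"rz": 0},{"jaw": 0.1,"x": 0,"y": 0,"z": 0,"rx": 0,"ry": 0,"rz": 0},{"jaw": 0.1,"x": 0,"y": 0,"z": 0,"rx": 0,"ry": 0,"rz": 0},{"jaw": 0.1,"x": 0,"y": 0,"z": 0,"rx": 0,"ry": 0,"rz": 0},{"jaw": 0.1,"x": 0,"y": 0,"z": 0,"rx": 0,"ry": 0,"rz": 0}]}}

```text
clock: 19.48
position: [546.0, 373.8, 141.0]
ee_rot: [0.001, 0.595, 0.804, -0.002]
ft_force: [3.8, -5.7, 0.4]
grip_width: 0.227
finger_force: 51.1
```

```bash
python3 slide.py h
```

```text
TCP [546.  373.8 141. ] ab 132.9 -0.6 F a,b,z -6.6 -2.0 0.4 tq [-1.08 -0.63  0.05]
h fitting [-1.75  0.  ] [ 3.4 -1. ] 0.99 barrel end [-1.5   0.25] [ 3.1 -0.3] 0.99 saddle base [-0.25  0.25] [0.7 0.4] 0.97
```

The hold is stable: about 6.6 N along the rod, vertical force near zero, and the barrel unmoved in the notches. I'm handing it in.

```bash
python3 -c "
from workcell import bot
print(bot.finish_job())"
```

```text
the job is handed in; nothing more can be done
None
```

The job is handed in: the cylinder lies in both V notches with the rod pointing to the mat, and the gripper is still holding the clevis with the rod drawn out about 30 mm (estimated from the arm's travel, less the barrel's slide).

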